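# Put the microscope optics away in their fitted case

### The arm

A 6-joint arm with a two-finger parallel gripper is mounted at the origin on the work surface. World frame = base frame: x ahead of the robot, y to its left, z up, the work surface at z = 0. Lengths are in m, angles in rad, forces in N, time in s.
With the tool pointing down it reaches from about 0.375 to 0.925 m from the base axis. Payload 5.7 kg.
Tool frame: the origin (TCP) lies midway between the tips of the shut fingers; the grasp point (between the pads) lies 19 mm behind it; z points along the fingers, y is the line along which they close (so a half turn about z gives the same grasp; the last joint's range is limited). The gripper opens to 88 mm and grips with 3 to 60 N. Pads are 20 mm wide; open, the fingers measure 115 mm over their backs; the gripper's body (75 mm by 178 mm) begins 61 mm behind the grasp point.
Start: joints at [-1.395, 0.359, 1.51, -0, 1.272, -0.115], TCP at [0.172, -0.575, 0.223] pointing down, gripper open.
Joint ranges: [-2.97, 2.97], [-1.01, 2.36], [0.21, 2.38], [-0.96, 4.11], [0.2, 2.71], [-2.98, 2.98]. Speed limits (rad/s): [2.39, 2.39, 3.14, 3.14, 3.14, 3.14].

### API

Orientations are given as a unit quaternion [x, y, z, w].
In Python, from bench import move_ptp, servo_line, goto_joints, move_gripper, sleep, inverse_kinematics, capture, PlanningError, close_job, spot_in, silhouettes, current_clock, current_joint_pos, current_qvel, current_joint_torque, current_position, current_orientation, current_force, current_torque, current_finger_gap, current_grip_force gives the robot as it stands. Calls block until the motion is done:
- move_ptp(position, orientation): joint-space move of the TCP to a pose.
- servo_line(position, orientation=None, rate=0.15, contact_N=None): straight line of the TCP; orientation=None keeps the orientation; rate is the mean speed in m/s. With contact_N (N) it stops when the force on the tool has changed by that much, and returns True; else False.
- goto_joints(angles): joint-space move.
- move_gripper(opening): finger opening in m; the grip force is fixed at half the most; returns when the fingers have stopped.
- sleep(seconds).
- inverse_kinematics(position, orientation): joint angles nearest the present ones, or None.
- capture(name): name is "scene" or "top" or "wrist"; returns a dict with "image" (480x640x3 uint8, blue, green, red), "range_z" (480x640 float32, m along the optical axis (not along the pixel's ray), 0 where there is no reading), "intrinsics" (3x3 intrinsics, pixels), "R" (3x3) and "t" (3): a world point X has camera coordinates R X + t. Camera axes: x right, y down, z forward; pixel columns grow to the right and rows downward; lengths in m; the calibration is good to about 2 mm. A picture is of the moment at which its call begins.
A pose or a line that the arm cannot do raises PlanningError and nothing moves.
- close_job(): hands the job in; it is judged then, once.
Trained networks look in the newest picture that a camera, given by its name, has taken for a name from the list of things; names that differ only in an ending like _2 or _b are one class to them, and where a whole thing is asked for, a point or a joint stands for the part that bears it (a point fixed in the world has none). Each returns a list of dicts, best first, with "conf" (0 to 1); they miss things now and then, are a little off and sometimes report something else, mostly with a low value. They report only what shows in the picture. A call takes as long as a camera call.
- spot_in(camera, query): "xy" ([column, row] in pixels, amid what is visible of it).
- silhouettes(camera, query): "region" (480x640 bool, what is visible of it) and "xy" ([column, row] in pixels, amid what is visible of it).
Readings, each from a call of its own:
- current_clock(): time.
- current_joint_pos(): joint angles.
- current_qvel(): joint speeds.
- current_joint_torque(): joint torques, N m.
- current_position(): TCP position.
- current_orientation(): TCP orientation.
- current_force(): force on the tool from outside, world axes, zero at the start.
- current_torque(): the same for the moment, N m.
- current_finger_gap(): finger opening in m.
- current_grip_force(): force on a finger pad.
Only numpy, scipy, OpenCV 4.12 (cv2) and the standard library are available. Lean on these libraries where they do the work, as an engineer would, in place of code of your own. Each camera call takes 0.05 s, during which the arm holds its last target. There are 200 camera calls.

### The job

Clear the loose microscope optics off the bench: lift the blue case's lid all the way back until it rests on its stop, then stand every objective nose up in a narrow pocket and every eyepiece lens up in a wide pocket, one in each and down on the pocket floor. When all of them are in, lower the lid and leave it fully shut; do not shift the oil bottle, the pen cup or the white slide box.

Things in the scene. Friction and masses are not known exactly. Their poses are not given: they have to be found in the camera images.
- case: Blue case fixed to the bench, 160 x 240 x 62 mm outside (x, y, z), walls 5 mm. Origin: centre of its underside; x points from the front wall to the hinge wall (roughly away from the robot), z up. Inside, a grey block (top 24 mm above the bench, 38 mm below the wall tops) with 6 round pockets: 2 rows 62 mm apart in x, 3 columns 64 mm apart in y; the middle column holds the 2 wide ones.
- lid (a joint): Lid of the case, 8 mm thick, hinged along the top of its far (+x) wall: 0 = shut, grows as it opens, 1.75 rad = resting on its stop (10 degrees past upright). 250 g. The hinge is damped: a lid let go sinks by itself in about a second, shut if released short of upright, open onto its stop if released past upright (beyond about 1.6 rad).
- lid_handle (a point): Middle of the black bar handle on the lid: round bar 11 mm thick, 100 mm long, parallel to the hinge (case y axis), its axis 35 mm above the lid's outer face and 16 mm from the lid's front edge; free between its two end posts for 75 mm. This point and its frame move with the lid.
- lid_hinge (a point): Point on the hinge axis, at its middle. The axis runs along the case's y. The shut lid's outer face is 8 mm above it and the handle's axis 144 mm in front of and 43 mm above it.
- narrow_pocket1 (a point): Centre of the mouth of a narrow pocket (for an objective): 33 mm diameter, 2 mm chamfer, 16 mm deep, mouth 24 mm above the bench. Front-left as seen from the robot.
- narrow_pocket2 (a point): Centre of the mouth of a narrow pocket (for an objective): 33 mm diameter, 2 mm chamfer, 16 mm deep, mouth 24 mm above the bench. Front-right as seen from the robot.
- narrow_pocket3 (a point): Centre of the mouth of a narrow pocket (for an objective): 33 mm diameter, 2 mm chamfer, 16 mm deep, mouth 24 mm above the bench. Back-left as seen from the robot.
- narrow_pocket4 (a point): Centre of the mouth of a narrow pocket (for an objective): 33 mm diameter, 2 mm chamfer, 16 mm deep, mouth 24 mm above the bench. Back-right as seen from the robot.
- wide_pocket1 (a point): Centre of the mouth of a wide pocket (for an eyepiece): 41 mm diameter, 2 mm chamfer, 16 mm deep, mouth 24 mm above the bench. Front row, middle column.
- wide_pocket2 (a point): Centre of the mouth of a wide pocket (for an eyepiece): 41 mm diameter, 2 mm chamfer, 16 mm deep, mouth 24 mm above the bench. Back row, middle column.
- objective_red: Microscope objective with a red ring: silver cylinder 27 mm diameter up to 36 mm, then a short narrower nose, 44 mm tall in all, 120 g. Weighted foot. Stands nose up on the bench. Origin: centre of its underside; z towards the nose. May be absent.
- objective_yellow: Microscope objective with a yellow ring: silver cylinder 27 mm diameter up to 36 mm, then a short narrower nose, 44 mm tall in all, 120 g. Weighted foot. Stands nose up on the bench. Origin: centre of its underside; z towards the nose. May be absent.
- objective_green: Microscope objective with a green ring: silver cylinder 27 mm diameter up to 36 mm, then a short narrower nose, 44 mm tall in all, 120 g. Weighted foot. Stands nose up on the bench. Origin: centre of its underside; z towards the nose. May be absent.
- objective_blue: Microscope objective with a blue ring: silver cylinder 27 mm diameter up to 36 mm, then a short narrower nose, 44 mm tall in all, 120 g. Weighted foot. Stands nose up on the bench. Origin: centre of its underside; z towards the nose. May be absent.
- eyepiece_a: Eyepiece: black cylinder with a thin white ring, 35 mm diameter up to 36 mm, then slightly narrower (32 mm), 44 mm tall in all, 130 g. Weighted foot. Stands lens up on the bench. Origin: centre of its underside; z towards the lens. May be absent.
- eyepiece_b: Eyepiece: black cylinder with a thin white ring, 35 mm diameter up to 36 mm, then slightly narrower (32 mm), 44 mm tall in all, 130 g. Weighted foot. Stands lens up on the bench. Origin: centre of its underside; z towards the lens. May be absent.
- oil_bottle: Bystander: amber glass bottle, 34 mm diameter, 75 mm tall. Origin under its centre.
- pen_cup: Bystander: black cup, 72 mm wide at the rim, 90 mm tall. Origin under its centre.
- slide_box: Bystander: closed white box with a green patch on top, 100 x 83 x 36 mm (x, y, z). Origin under its centre.

How it is judged:
By the outcome, as a careful person would: the job done as asked, in the order asked, and still so for the second after the job is handed in, with the robot touching nothing.
Of objective_red, objective_yellow, objective_green, objective_blue, eyepiece_a, eyepiece_b only 4 to 6 are there at a start; the rules pass over those that are not, and their reading is None.
At some moment in a run one of objective_red, objective_yellow, objective_green, objective_blue, eyepiece_a, eyepiece_b may be knocked a few centimetres aside while the robot is not near it.
It also fails if it takes over 210 s, if anything falls off the work surface, if the arm or the gripper's body presses on something with over 40 N, if the wrist force passes 120 N, or if a joint passes its speed limit or range.

## Working session

There is one attempt and no reset: what is moved stays moved. The work goes in short steps, each a Python script; the robot and the scene stay as the last script left them, time stands still between calls to the robot, and variables do not carry over. Pictures are saved under pics/ and viewed, at most 14 in all, crops included, and the job is handed in when it is done.

```bash
ls; mkdir -p pics; python3 - <<'E'
from bench import *
import cv2
print(current_clock(),current_position(),current_orientation(),current_finger_gap())
for c in ["scene","top"]:
    d=capture(c); cv2.imwrite(f"pics/{c}0.png",d["image"]); print(c,d["intrinsics"],d["R"],d["t"],(d["range_z"]>0).mean())
E
```

```text
pics
0.0 [ 0.17188028 -0.57413012  0.22181889] [ 9.89451026e-01  1.44864952e-01 -3.78007187e-05 -9.00955759e-04] 0.08804942249964183
scene [[520.36089128   0.         321.03911925]
 [  0.         520.36089128 236.61800838]
 [  0.           0.           1.        ]] [[ 7.81674010e-01  6.23686989e-01 -5.30152748e-04]
 [ 3.64431075e-01 -4.57435109e-01 -8.11136926e-01]
 [-5.06138058e-01  6.33851450e-01 -5.84856056e-01]] [-0.48372329 -0.10484772  1.33116064] 0.9962141927083333
top [[623.05827282   0.         335.34302662]
 [  0.         623.05827282 242.25244347]
 [  0.           0.           1.        ]] [[-0.0125531  -0.99989883  0.0066894 ]
 [-0.9920113   0.01161371 -0.12561329]
 [ 0.12552289 -0.0082128  -0.99205673]] [0.06913018 0.56039453 1.678415  ] 0.99587890625
```

View pics/scene0.png

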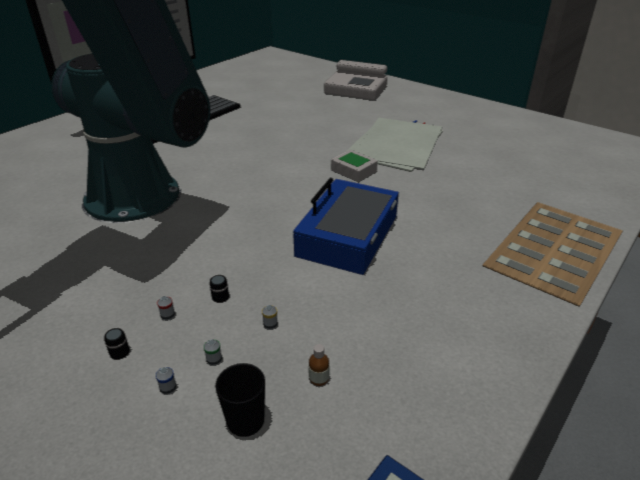

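View pics/top0.png

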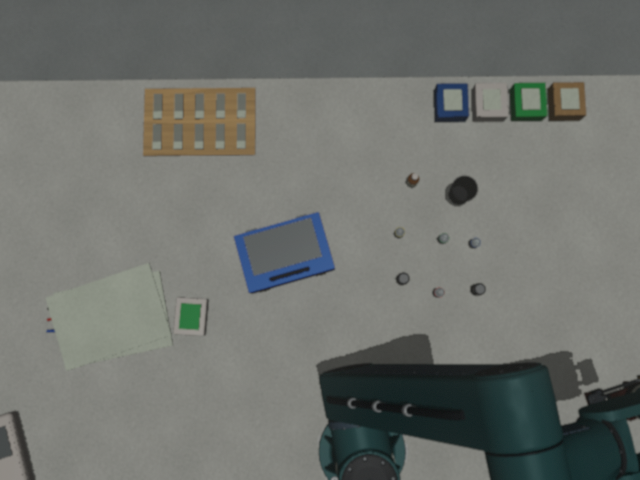

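The scene picture shows all six optics: eyepieces at (219,288) and (116,343), red (166,306), yellow (270,316), green (213,350), blue (166,379). In the top picture, the shut case is at (285,252) with its handle at (290,273), and the slide box is at (191,316).

```bash
cat > h.py <<'E'
from bench import *
import numpy as np, cv2
from scipy.spatial.transform import Rotation as Rn
OBJ=["objective_red","objective_yellow","objective_green","objective_blue","eyepiece_a"]
def cloud(d,mask=None):
    z=d["range_z"]; m=z>0
    if mask is not None: m=m&mask
    v,u=np.nonzero(m); zz=z[v,u]; K=d["intrinsics"]
    c=np.stack([(u-K[0,2])/K[0,0]*zz,(v-K[1,2])/K[1,1]*zz,zz],1)
    return (c-d["t"])@d["R"]
def ray(d,uv):
    K=d["intrinsics"]; r=np.array([(uv[0]-K[0,2])/K[0,0],(uv[1]-K[1,2])/K[1,1],1])@d["R"]
    return -d["R"].T@d["t"], r/np.linalg.norm(r)
def at_z(d,uv,z):
    c,r=ray(d,uv); return c+r*(z-c[2])/r[2]
def tri(rays):
    A=np.zeros((3,3));b=np.zeros(3)
    for c,r in rays:
        P=np.eye(3)-np.outer(r,r);A+=P;b+=P@c
    return np.linalg.solve(A,b)
def down(yaw):  # tool z down, tool y axis at angle yaw in the world
    y=np.array([np.cos(yaw),np.sin(yaw),0]);z=np.array([0,0,-1.]);x=np.cross(y,z)
    return Rn.from_matrix(np.stack([x,y,z],1)).as_quat()
def proj(d,X):
    c=d["R"]@X+d["t"]; p=d["intrinsics"]@c; return p[:2]/p[2]
E
python3 - <<'E'
from h import *
np.set_printoptions(precision=4,suppress=True)
D={c:capture(c) for c in("scene","top")}
for q in OBJ+["oil_bottle","pen_cup","slide_box","case","lid","lid_handle"]:
    for c in D:
        for s in silhouettes(c,q)[:3]:
            if s["conf"]<.3: continue
            p=cloud(D[c],s["region"]); 
            top=np.percentile(p[:,2],97); t=p[p[:,2]>top-.008]
            print(q,c,round(s["conf"],2),np.round(s["xy"]),s["region"].sum(),"med",np.median(p,0),"top",round(top,4),(t[:,:2].max(0)+t[:,:2].min(0))/2)
# lid face from both clouds
for c in D:
    p=cloud(D[c]); 
    m=(p[:,0]>.3)&(p[:,0]<.85)&(p[:,1]>-.1)&(p[:,1]<.45)
    l=p[m&(p[:,2]>.058)&(p[:,2]<.08)]; h=p[m&(p[:,2]>.095)&(p[:,2]<.13)]
    r=cv2.minAreaRect(l[:,:2].astype(np.float32)); print(c,"lid",r,np.median(l[:,2]))
    if len(h)>4: r=cv2.minAreaRect(h[:,:2].astype(np.float32)); print(c,"handle",r,len(h),h[:,2].max())
E
```

```text
objective_red scene 0.65 [164. 305.] 317 med [ 0.4312 -0.2216  0.0298] top 0.045 [ 0.4246 -0.2179]
objective_yellow scene 0.77 [270. 319.] 332 med [ 0.5972 -0.1202  0.0291] top 0.045 [ 0.5908 -0.1141]
objective_yellow top 0.6 [398. 234.] 77 med [ 0.5859 -0.1131  0.0402] top 0.0488 [ 0.5878 -0.114 ]
objective_green scene 0.79 [213. 352.] 384 med [ 0.5796 -0.2403  0.03  ] top 0.0451 [ 0.5741 -0.2363]
objective_green top 0.37 [478. 287.] 166 med [ 0.4276 -0.3231  0.0424] top 0.0512 [ 0.4288 -0.3272]
objective_blue scene 0.92 [164. 379.] 456 med [ 0.5665 -0.3262  0.0307] top 0.0454 [ 0.5592 -0.3229]
objective_blue top 0.48 [475. 244.] 94 med [ 0.5541 -0.32    0.0394] top 0.0478 [ 0.555  -0.3207]
eyepiece_a top 0.55 [478. 286.] 151 med [ 0.4272 -0.3237  0.0428] top 0.0514 [ 0.4288 -0.3272]
oil_bottle scene 0.65 [317. 365.] 631 med [ 0.7445 -0.1624  0.0443] top 0.0755 [ 0.7389 -0.1551]
oil_bottle top 0.49 [284. 249.] 5441 med [0.5298 0.2007 0.0705] top 0.1019 [0.471 0.185]
oil_bottle top 0.45 [412. 178.] 156 med [ 0.7293 -0.152   0.0485] top 0.0794 [ 0.7341 -0.1549]
pen_cup scene 0.89 [242
[... 990 characters left out ...]
5 med [0.5397 0.1856 0.0708] top 0.1048 [0.4741 0.185 ]
lid_handle top 0.74 [282. 251.] 5215 med [0.5308 0.2012 0.0707] top 0.1033 [0.471 0.185]
scene lid ((0.5375913977622986, 0.20377659797668457), (0.16569013893604279, 0.24638675153255463), 15.443294525146484) 0.0705869997091833
scene handle ((0.4749770164489746, 0.18463000655174255), (0.0110393688082695, 0.10907392203807831), 15.561530113220215) 168 0.11355994549419718
top lid ((0.5336726903915405, 0.20197369158267975), (0.168158158659935, 0.24031612277030945), 15.45380973815918) 0.07046323475259503
top handle ((0.4710627794265747, 0.18460895121097565), (0.01071573980152607, 0.10871036350727081), 15.58698844909668) 169 0.11802442796299852
```

```bash
cat >> h.py <<'E'
YAW=np.deg2rad(15.5)
ex=np.array([np.cos(YAW),np.sin(YAW),0]); ey=np.array([-np.sin(YAW),np.cos(YAW),0]); ez=np.array([0,0,1.])
HANDLE=np.array([.473,.1846,.105])
def handle_at(th,h=None):
    h=HANDLE if h is None else h; hinge=h+.144*ex-.043*ez
    r,a=np.hypot(.144,.043),np.arctan2(.043,.144)
    return hinge-r*np.cos(th+a)*ex+r*np.sin(th+a)*ez
E
python3 - <<'E'
from h import *
np.set_printoptions(precision=2,suppress=True)
for s in(0,np.pi):
    q=down(YAW+s)
    print("handle",s)
    for th in np.arange(0,1.8,.35): print(inverse_kinematics(handle_at(th)-np.array([0,0,.019]),q))
    q=down(YAW+np.pi/2+s)
    for u in(-.031,.031):
        for v in(-.064,.064):
            c=HANDLE+.064*ex; p=c+u*ex+v*ey; p[2]=.1
            print("pocket",p,inverse_kinematics(p,q))
    for p in([.425,-.218,.02],[.43,-.327,.02],[.588,-.114,.02],[.45,-.12,.02]):
        print([inverse_kinematics(p,down(a+s)) is not None for a in (0,.785,1.57,2.36)])
print(current_joint_pos())
t=current_clock(); P=HANDLE+[0,0,.12]-.03*ex
move_ptp(P,down(YAW)); print(current_clock()-t,current_position(),current_joint_pos())
d=capture("wrist"); cv2.imwrite("pics/w1.png",d["image"]); print(-d["R"].T@d["t"],d["R"])
for c in [HANDLE,HANDLE-.05*ey,HANDLE+.05*ey]: print(proj(d,c))
p=cloud(d); h=p[(p[:,2]>.1)&(p[:,2]<.12)&(np.linalg.norm(p[:,:2]-HANDLE[:2],axis=1)<.08)]; print(len(h))
if len(h)>4: print(cv2.minAreaRect(h[:,:2].astype(np.float32)),np.percentile(h[:,2],[50,95,99]))
E
```

```text
handle 0
[ 0.24  0.4   1.86 -0.    0.88 -0.03]
[ 0.24  0.36  1.76 -0.    1.02 -0.03]
[ 0.24  0.37  1.64 -0.    1.13 -0.03]
[ 0.24  0.41  1.51 -0.    1.22 -0.03]
[ 0.24  0.48  1.39 -0.    1.27 -0.03]
[ 0.25  0.57  1.28 -0.    1.3  -0.02]
pocket [0.52 0.13 0.1 ] [ 0.12  0.42  1.78 -0.    0.95 -1.72]
pocket [0.49 0.26 0.1 ] [ 0.36  0.43  1.75 -0.    0.96 -1.48]
pocket [0.58 0.15 0.1 ] [ 0.13  0.49  1.64 -0.    1.01 -1.71]
pocket [0.55 0.27 0.1 ] [ 0.35  0.5   1.61 -0.    1.03 -1.49]
[True, True, True, True]
[True, True, True, False]
[True, True, True, True]
[True, True, True, True]
handle 3.141592653589793
None
None
None
None
None
None
pocket [0.52 0.13 0.1 ] [ 0.12  0.42  1.78 -0.    0.95  1.42]
pocket [0.49 0.26 0.1 ] [ 0.36  0.43  1.75 -0.    0.96  1.66]
pocket [0.58 0.15 0.1 ] [ 0.13  0.49  1.64 -0.    1.01  1.43]
pocket [0.55 0.27 0.1 ] [ 0.35  0.5   1.61 -0.    1.03  1.65]
[True, True, True, True]
[True, True, True, True]
[True, True, True, True]
[True, True, True, True]
[-1.4   0.36  1.51  0.    1.27 -0.12]
2.8167 [0.44 0.18 0.23] [ 0.23  0.18  1.76 -0.    1.2  -0.04]
[0.42 0.26 0.39] [[ 0.96  0.27  0.  ]
 [ 0.25 -0.92  0.3 ]
 [ 0.08 -0.29 -0.95]]
[357.94 226.26]
[355.89 291.18]
[360.22 154.31]
2359
((0.47099268436431885, 0.18551188707351685), (0.011072310619056225, 0.10977505147457123), 15.44491958618164) [0.11 0.11 0.11]
```

View pics/w1.png

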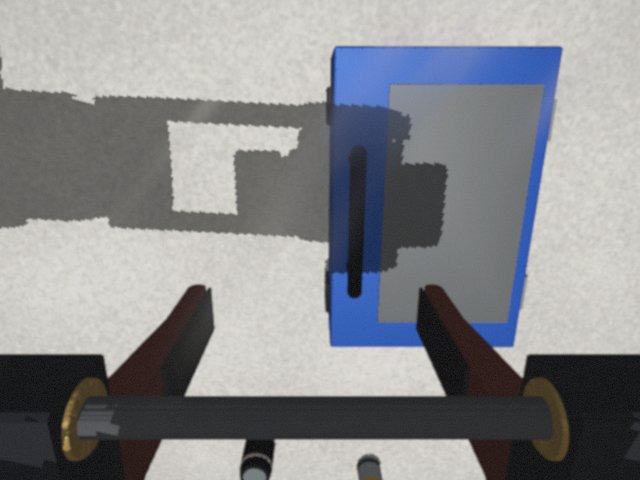

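The wrist picture shows the handle bar at (357,222), running along the lid's front edge, which agrees with the measured point to about 2 mm. I'll grasp it and swing the lid open.

```bash
sed -i 's/^HANDLE=.*/HANDLE=np.array([.4718,.1852,.105])/' h.py; python3 - <<'E'
from h import *
np.set_printoptions(precision=3,suppress=True)
q=down(YAW); g=np.array([0,0,.019])
move_gripper(.05)
move_ptp(HANDLE-g+[0,0,.06],q)
print(servo_line(HANDLE-g,q,rate=.1,contact_N=8),current_position())
move_gripper(0.0); print(current_finger_gap(),current_grip_force(),current_clock())
for th in np.linspace(0,1.72,15)[1:]:
    servo_line(handle_at(th)-g,q,rate=.12)
    print(round(th,2),current_force(),round(current_finger_gap(),4))
print(current_clock(),current_position())
d=capture("scene");cv2.imwrite("pics/s2.png",d["image"])
E
```

```text
False [0.472 0.185 0.087]
0.010194213632364557 30.000014305114746 6.8
0.12 [ 1.068 -1.752 -2.273] 0.0098
0.25 [-0.037 -1.084 -1.251] 0.0103
0.37 [-2.076 -2.935 -0.277] 0.0102
0.49 [-5.575 -3.085  1.948] 0.0101
0.61 [-8.799 -4.39   8.737] 0.0102
0.74 [-9.89  -4.986 13.993] 0.0102
0.86 [-7.468 -4.433 13.421] 0.0105
0.98 [-4.003 -3.395 10.17 ] 0.0107
1.11 [-2.597 -2.83   7.682] 0.0099
1.23 [-1.491 -3.354  7.532] 0.0106
1.35 [ 0.168 -1.74   6.554] 0.01
1.47 [ 1.418 -3.292  5.227] 0.0103
1.6 [ 2.328 -4.569  4.248] 0.0101
1.72 [ 1.488 -3.908  2.957] 0.01
11.0 [0.672 0.24  0.179]
```

View pics/s2.png

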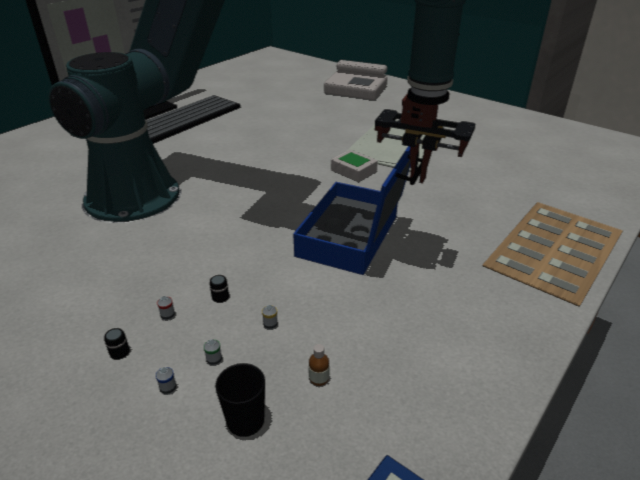

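The lid is up near its stop (about (395,190)) with the gripper still on the bar, and nothing else has moved. Next I'll release it and measure the pockets from two wrist positions.

```bash
cat >> h.py <<'E'
QP=down(YAW+np.pi/2)   # camera towards the robot, fingers close along case y
def pockets(d):
    K=d["intrinsics"]; v,u=np.mgrid[:480,:640]
    r=np.stack([(u-K[0,2])/K[0,0],(v-K[1,2])/K[1,1],np.ones_like(u,float)],-1)
    c=-d["R"].T@d["t"]; w=(r*d["range_z"][...,None])@d["R"]+c; rw=r@d["R"]
    m=c+rw*((.024-c[2])/rw[...,2])[...,None]
    C=HANDLE+.064*ex; a=(w-C)@ex; b=(w-C)@ey
    ok=(d["range_z"]>0)&(abs(a)<.07)&(abs(b)<.11)&(w[...,2]<.021)
    n,l,s,_=cv2.connectedComponentsWithStats(ok.astype(np.uint8))
    blk=(d["range_z"]>0)&(abs(a)<.07)&(abs(b)<.11)&(w[...,2]>.021)&(w[...,2]<.028)
    out=[]
    for i in range(1,n):
        if s[i,4]<150: continue
        p=m[l==i]; (cx,cy),R=cv2.minEnclosingCircle(p[:,:2].astype(np.float32)); f=np.median(w[l==i][:,2])
        out.append((p.mean(0)[0],p.mean(0)[1],cx,cy,2*R,f,s[i,4]))
    return np.array(out),np.median(w[blk][:,2])
E
python3 - <<'E'
from h import *
np.set_printoptions(precision=4,suppress=True)
move_gripper(.026); 
p=current_position(); servo_line(p+[0,0,.12],rate=.25)
C=HANDLE+.064*ex
for i,o in enumerate([-.04,.04]):
    P=C-.05*ex+o*ey; P[2]=.29
    move_ptp(P,QP); sleep(.3); d=capture("wrist"); cv2.imwrite(f"pics/w2{i}.png",d["image"])
    o,b=pockets(d); print("block z",b); print(o)
    for r in o: print((np.array([r[0],r[1],0])-C)@ex,(np.array([r[0],r[1],0])-C)@ey)
    p=cloud(d); a=(p-C)@ex; bb=(p-C)@ey; w=p[(abs(a)<.095)&(abs(bb)<.13)&(p[:,2]>.058)&(p[:,2]<.066)]
    print("wall",cv2.minAreaRect(w[:,:2].astype(np.float32)),np.median(w[:,2]))
print(current_clock())
E
```

```text
block z 0.024824325863475105
[[   0.5       0.1924    0.5006    0.1927    0.0412    0.009  1129.    ]
 [   0.517     0.131     0.5172    0.1311    0.0326    0.009   731.    ]
 [   0.483     0.2538    0.4832    0.2539    0.0328    0.009   723.    ]
 [   0.5595    0.2087    0.5603    0.2093    0.0414    0.0091  986.    ]
 [   0.5765    0.1474    0.5768    0.1475    0.0325    0.0093  630.    ]
 [   0.5427    0.2702    0.5429    0.2704    0.0326    0.0092  637.    ]]
-0.034911772684105405 -0.0005742850884444726
-0.03495504373115463 -0.06431837397837536
-0.03483209142759644 0.0630789664231269
0.02679684991966611 -0.0007428821546874195
0.026838495133813055 -0.06441676385530609
0.027059759804326112 0.06297516726390745
wall ((0.5325437784194946, 0.20169594883918762), (0.16485320031642914, 0.24057282507419586), 15.293037414550781) 0.06251546403879392
block z 0.024876722867496398
[[   0.5       0.1927    0.5001    0.1929    0.0407    0.009  1125.    ]
 [   0.5168    0.1315    0.5171    0.1315    0.0329    0.0091  720.    ]
 [   0.4831    0.2541    0.4833    0.2543    0.0327    0.009   729.    ]
 [   0.5594    0.2092    0.5602    0.2093    0.0411    0.0091  994.    ]
 [   0.5764    0.1478    0.5767    0.1477    0.0326    0.0093  631.    ]
 [   0.5426    0.2706    0.5428    0.2707    0.0326    0.0092  634.    ]]
-0.03481373804974191 -0.0002917576041833603
-0.03496596828507553 -0.06381803624536984
-0.03471840882855017 0.06340369256863981
0.026831986250067233 -0.0002899049214375279
0.026800924931454292 -0.06396069637929899
0.027019867142939347 0.06340277620382256
wall ((0.533811092376709, 0.2020023614168167), (0.1624741107225418, 0.2404707670211792), 15.526172637939453) 0.06257826020675204
14.7417
```

View pics/w20.png

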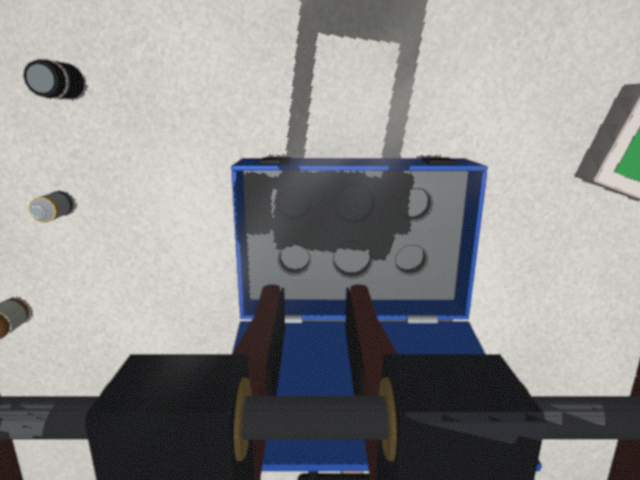

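The wrist picture shows the open case with six pockets, back row about row 203 and front row about row 258. The spacing, diameters and heights (24 mm mouth, 9 mm floor) all agree. I'll try the first objective.

```bash
cat >> h.py <<'E'
PK={"n1":(.4831,.2540),"n2":(.5169,.1312),"n3":(.5427,.2704),"n4":(.5765,.1476),"w1":(.5001,.1926),"w2":(.5597,.2090)}
G=.018
def look(prior,dia,z=.20):
    P=np.array([prior[0],prior[1],z])-.04*ex; move_ptp(P,QP); sleep(.25); d=capture("wrist")
    p=cloud(d); t=p[(p[:,2]>.041)&(p[:,2]<.05)&(np.linalg.norm(p[:,:2]-np.array(prior),axis=1)<.055)]
    if len(t)<40: return None,d
    # nearest cluster to the prior
    from scipy.cluster.hierarchy import fcluster,linkage
    t=t[::max(1,len(t)//800)]; lab=fcluster(linkage(t[:,:2],"single"),.008,"distance")
    best=None
    for k in set(lab):
        s=t[lab==k]
        if len(s)<25: continue
        (cx,cy),r=cv2.minEnclosingCircle(s[:,:2].astype(np.float32)); e=np.hypot(cx-prior[0],cy-prior[1])
        if best is None or e<best[0]: best=(e,cx,cy,2*r,np.percentile(s[:,2],80))
    return best,d
def pick(prior,dia):
    move_gripper(dia+.03)
    b,d=look(prior,dia); print("found",np.round(b,4) if b else b)
    if b is None: return False
    if b[0]>.012: b,d=look(b[1:3],dia); print("again",np.round(b,4))
    x,y=b[1:3]
    move_ptp([x,y,.085],QP)
    hit=servo_line([x,y,G],QP,rate=.12,contact_N=10)
    print("hit",hit,current_position()[2]); 
    if hit: return False
    move_gripper(0); g=current_finger_gap(); print("gap",round(g,4),current_grip_force())
    servo_line([x,y,.16],QP,rate=.25)
    return abs(current_finger_gap()-dia)<.006
def place(pk,dia):
    x,y=PK[pk]; move_ptp([x,y,.16],QP); servo_line([x,y,.055],QP,rate=.2)
    hit=servo_line([x,y,.0085+G],QP,rate=.06,contact_N=8); z=current_position()[2]
    print("placed",pk,hit,np.round(current_position(),4),np.round(current_force(),1),round(current_clock(),1))
    if z>.008+G+.005: return False
    move_gripper(dia+.014); servo_line([x,y,.16],QP,rate=.25); return True
E
python3 - <<'E'
from h import *
if pick((.589,-.114),.027): print(place("n4",.027))
d=capture("wrist"); cv2.imwrite("pics/w3.png",d["image"])
E
```

```text
found [ 0.0014  0.5878 -0.1148  0.0219  0.0454]
hit False 0.019007247221933466
gap 0.0265 30.001253485679626
placed n4 True [0.5759 0.1477 0.0258] [0.2 0.6 3.4] 21.9
True
```

View pics/w3.png

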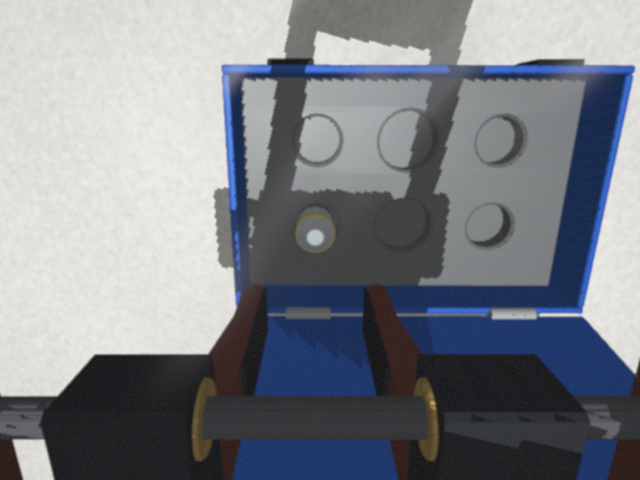

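The yellow objective is upright in the back-right pocket, at (315,235) in the picture. Now the rest.

```bash
python3 - <<'E'
from h import *
d=capture("top"); e2=at_z(d,(403,277),.044)[:2]; print(e2)
for n,pr,dia,pk in [("green",(.5745,-.236),.027,"n3"),("eyeB",e2,.035,"w2"),("blue",(.556,-.321),.027,"n2"),("red",(.425,-.218),.027,"n1"),("eyeA",(.430,-.327),.035,"w1")]:
    print(n)
    if not pick(pr,dia): print("PICK FAIL"); break
    if not place(pk,dia): print("PLACE FAIL"); break
d=capture("wrist"); cv2.imwrite("pics/w4.png",d["image"])
E
```

```text
[ 0.46270256 -0.12032676]
green
found [ 0.0038  0.5708 -0.2368  0.0207  0.0455]
hit False 0.019027377624947217
gap 0.0266 30.001360774040222
placed n3 True [0.5422 0.2703 0.0258] [-0.5  0.2  3. ] 30.9
eyeB
found [ 0.0033  0.4596 -0.1214  0.0335  0.0459]
hit False 0.018992058364973252
gap 0.0343 30.001133680343628
placed w2 True [0.5592 0.2089 0.0258] [0.9 0.  3.6] 39.6
blue
found [ 0.0029  0.5569 -0.3237  0.0211  0.0456]
hit False 0.018975225930775302
gap 0.0261 30.001952648162842
placed n2 True [0.5163 0.1313 0.0258] [0.6 0.4 2.8] 48.8
red
found [ 0.0041  0.421  -0.2185  0.0207  0.0454]
hit False 0.018952515116082504
gap 0.0261 30.002460479736328
placed n1 True [0.4826 0.2539 0.0258] [0.1 0.9 3. ] 57.6
eyeA
found [ 0.002   0.4283 -0.328   0.0335  0.046 ]
hit False 0.01899232431862434
gap 0.0343 30.000946819782257
placed w1 True [0.4996 0.1925 0.0258] [-0.2 -0.6  2. ] 67.4
```

View pics/w4.png

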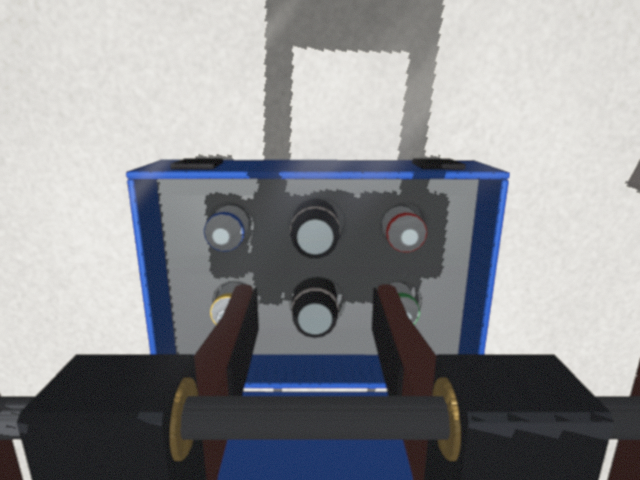

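All six stand in their pockets: blue, eyepiece and red across row 230, with yellow, eyepiece and green across row 310. I'll check their top heights, find the handle, then lower the lid.

```bash
python3 - <<'E'
from h import *
np.set_printoptions(precision=4,suppress=True)
C=np.array([.5297,.2008,.29])-.06*ex
move_ptp(C,QP); sleep(.3); d=capture("wrist"); p=cloud(d)
for k,(x,y) in PK.items():
    t=p[(np.hypot(p[:,0]-x,p[:,1]-y)<.02)&(p[:,2]>.03)&(p[:,2]<.08)]; t=t[t[:,2]>np.percentile(t[:,2],90)-.003]
    print(k,len(t),np.percentile(t[:,2],[50,97]),np.array(cv2.minEnclosingCircle(t[:,:2].astype(np.float32))[0])-[x,y])
H=handle_at(1.75); print("expected handle",H)
for c in("scene","top"):
    d=capture(c); p=cloud(d); r=p-H
    t=p[(abs(r@ey)<.06)&(abs(r@ex)<.02)&(abs(r[:,2])<.025)]
    print(c,len(t)); 
    if len(t): print(np.median(t,0),(np.median(t,0)-H)@ex,np.percentile(t[:,2],[5,95]))
print(current_clock())
E
```

```text
n1 212 [0.0529 0.0547] [-0.     -0.0013]
n2 223 [0.0529 0.0545] [-0.0006 -0.0018]
n3 168 [0.0528 0.0546] [-0.001  -0.0029]
n4 161 [0.0528 0.0546] [-0.     -0.0019]
w1 778 [0.0534 0.055 ] [-0.     -0.0015]
w2 697 [0.0534 0.055 ] [-0.     -0.0018]
expected handle [0.6761 0.2418 0.196 ]
scene 240
[0.678  0.2299 0.2005] -0.0013865591104637927 [0.1965 0.2028]
top 219
[0.6733 0.2412 0.2002] -0.0028788401104397916 [0.1948 0.2061]
69.6583
```

```bash
python3 - <<'E'
from h import *
np.set_printoptions(precision=3,suppress=True)
q=down(YAW); g=np.array([0,0,.019]); H=handle_at(1.75)-g
move_gripper(.026); move_ptp(H+[0,0,.1],q)
hit=servo_line(H,q,rate=.1,contact_N=6); print(hit,current_position())
if not hit:
    move_gripper(0); print(current_finger_gap(),current_grip_force())
    for th in np.linspace(1.75,0,15)[1:]:
        servo_line(handle_at(th)-g,q,rate=.1)
        print(round(th,2),current_force(),round(current_finger_gap(),4))
    p=current_position(); print("press",servo_line(p-[0,0,.004],q,rate=.03,contact_N=8),current_position(),current_force())
    move_gripper(.05); servo_line(HANDLE+[0,0,.15],q,rate=.2)
    move_ptp(HANDLE+[0,0,.15]-.12*ex,q); sleep(1)
    for c in("scene","top"):
        d=capture(c); p=cloud(d); r=p-HANDLE
        h=p[(np.linalg.norm(r[:,:2],axis=1)<.07)&(r[:,2]>-.01)&(r[:,2]<.02)]; a=r@ex
        l=p[(abs(a-.064)<.05)&(abs(r@ey)<.1)&(p[:,2]<.2)]
        print(c,cv2.minAreaRect(h[:,:2].astype(np.float32)),h[:,2].max(),"lid z",np.percentile(l[:,2],[5,50,95]))
        A=np.c_[(l-HANDLE)@ex,np.ones(len(l))]; print("slope",np.linalg.lstsq(A,l[:,2],rcond=None)[0])
        cv2.imwrite(f"pics/{c}5.png",d["image"])
        for n in ("oil_bottle","pen_cup","slide_box"):
            for s in silhouettes(c,n)[:2]:
                if s["conf"]>.5: print(n,np.round(s["xy"]),np.median(cloud(d,s["region"]),0))
print(current_clock())
E
```

```text
False [0.677 0.242 0.178]
0.010004149344169334 30.000479221343994
1.62 [1.973 1.366 3.024] 0.0099
1.5 [0.558 1.095 5.604] 0.01
1.38 [0.841 2.303 5.163] 0.0104
1.25 [-0.366  2.616  3.503] 0.0103
1.12 [-0.821  2.656  1.338] 0.0103
1.0 [-0.79   3.953  0.331] 0.0101
0.88 [-2.034  4.543  0.758] 0.0101
0.75 [-1.447  4.906  0.416] 0.0106
0.62 [-0.795  4.277 -0.726] 0.01
0.5 [-1.584  5.197 -0.466] 0.0101
0.38 [-1.696  4.051 -0.472] 0.0104
0.25 [-0.859  4.733 -0.205] 0.0102
0.12 [-1.487  5.057 -0.518] 0.0101
0.0 [-1.403  4.182 -1.088] 0.0099
press True [0.472 0.185 0.083] [0.031 0.015 4.58 ]
scene ((0.47461917996406555, 0.18406511843204498), (0.010954163037240505, 0.11022542417049408), 15.21197509765625) 0.11281533292930412 lid z [0.069 0.071 0.073]
slope [0.005 0.071]
oil_bottle [317. 366.] [ 0.744 -0.162  0.043]
pen_cup [242. 392.] [ 0.702 -0.287  0.061]
top ((0.4707261621952057, 0.18438908457756042), (0.011430765502154827, 0.10851098597049713), 14.813416481018066) 0.11853209278424241 lid z [0.064 0.071 0.077]
slope [0.002 0.071]
oil_bottle [416. 179.] [ 0.73  -0.153  0.048]
pen_cup [466. 188.] [ 0.704 -0.295  0.048]
slide_box [191. 318.] [0.362 0.455 0.035]
81.9167
```

View pics/scene5.png

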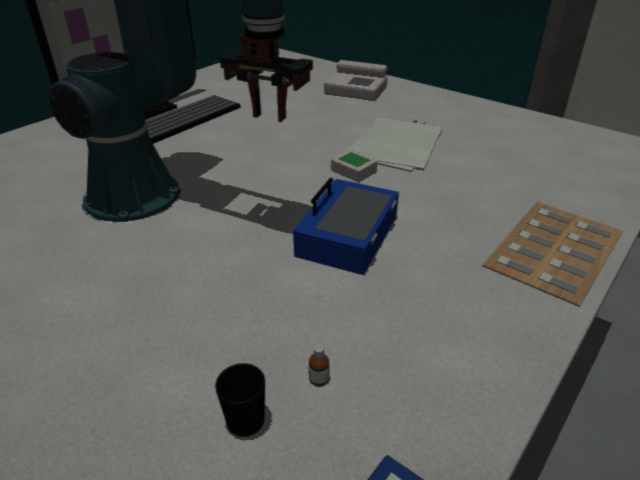

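The picture shows the case fully shut at (348,224), no optics left on the bench, bystanders where they were and the robot clear of everything.

```bash
python3 -c "
from bench import *
print(close_job())"
```

```text
the job is handed in; nothing more can be done
None
```

I handed the job in at about 82 s: all four objectives and both eyepieces are seated upright in their pockets, the lid measures flat and shut, and the oil bottle, pen cup and slide box have not moved.

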